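Tip the stir bars into the ultrasonic cleaner's sunken basket

TASK

The four used stir bars in the tapered steel cup are due for cleaning: lift the lid off the ultrasonic cleaner and lay it flat, handle up, on free bench. Bring the cup over the tank's wall and angle it steeply, nearly level, so that its lip is down at the tank's rim over the basket while all the bars are still in it, then tip it on over so that every bar lands in the wire basket and none drops into the gap round it. Stand the empty cup upright on the bench again, and leave the bottle, beaker, tip box and tube rack standing where they are.

Things in the scene. Friction and masses are not known exactly. Their poses are not given: they have to be found in the camera images.
- cleaner: Benchtop ultrasonic cleaner, white plastic housing with a steel tank open at the top, fixed to the bench. Origin at the centre of its underside on the bench; z up, x away from its control panel, which roughly faces the robot. Outside 168 (x) by 182 (y) by 160 mm high. Tank opening 138 (x) by 152 (y) mm, walls 15 mm thick, tank floor at 60 mm. In the tank, centred, stands a wire basket (see basket). All of it is dry and empty
- basket (a point): Centre of the inner floor of the wire basket, which stands fixed in the middle of the tank, with the cleaner's axes. The basket is open at the top, 98 (x) by 106 (y) mm inside, 3 mm walls 34 mm high; its floor lies 82 mm and its top edge 48 mm below the tank's rim. Between the basket and the tank's walls is a gap of 17 mm (x sides) and 20 mm (y sides). A wire bow handle, 56 mm wide, stands up at each y end, 62 mm from the centre, and stops 12 mm below the tank's rim
- tank_rim (a point): Centre of the tank's mouth, level with the top of the tank's walls (160 mm above the bench), with the cleaner's axes
- lid: The cleaner's loose lid, grey plastic, at first lying on the tank's rim. 150 (x) by 164 (y) mm plate, 5 mm thick, with a 4 mm locating rib underneath that hangs inside the tank's mouth; 0.25 kg or thereabouts. Origin at the centre of the underside of the rib (it reads 156 mm up when on the cleaner, 0 on the bench); x, y along its edges, z up
- lid_handle (a point): Centre of the grip of the lid's black bow handle: a square bar 12 mm thick (across the lid's x) and 80 mm long (along the lid's y), its centre 42 mm above the lid's origin. Under the bar, between two posts at 34 mm either side, is 27 mm of free height above the plate
- cup_centre (a point): Centre of the tapered open steel cup that holds the stir bars, on its axis half-way up (42.5 mm above its underside). 85 mm high, 44 mm across at the foot, 64 mm across at the mouth (54 mm half-way up), wall 2.5 mm, about 0.11 kg with 0.04 kg of bars; round, so its yaw means nothing. z points out of its mouth
- cup_mouth (a point): Centre of the cup's mouth, on its axis, 85 mm above its underside; z points out of the mouth
- bar0: One of four alike white slippery PTFE stir bars, a round-ended rod 9 mm thick and 28 mm long, 10 g; origin at its centre, x along it. It stays in the cup while the cup is short of level and slides out when the cup is tipped past level (10 to 25 degrees past, to be sure)
- bar1: One of four alike white slippery PTFE stir bars, a round-ended rod 9 mm thick and 28 mm long, 10 g; origin at its centre, x along it. It stays in the cup while the cup is short of level and slides out when the cup is tipped past level (10 to 25 degrees past, to be sure)
- bar2: One of four alike white slippery PTFE stir bars, a round-ended rod 9 mm thick and 28 mm long, 10 g; origin at its centre, x along it. It stays in the cup while the cup is short of level and slides out when the cup is tipped past level (10 to 25 degrees past, to be sure)
- bar3: One of four alike white slippery PTFE stir bars, a round-ended rod 9 mm thick and 28 mm long, 10 g; origin at its centre, x along it. It stays in the cup while the cup is short of level and slides out when the cup is tipped past level (10 to 25 degrees past, to be sure)
- bottle: Bystander: closed brown glass bottle, 68 mm across and 175 mm tall, upright; origin at the centre of its underside
- beaker: Bystander: empty straight-sided glass beaker, 68 mm across (72 at the rim) and 95 mm tall, upright; origin at the centre of its underside
- tip_box: Bystander: closed pipette-tip box, 82 (x) by 122 (y) by 82 mm tall; origin at the centre of its underside
- tube_rack: Bystander: white rack with stoppered glass tubes, 55 (x) by 145 (y) mm, tubes reaching 97 mm up; origin at the centre of its underside
There are look-alikes about, which are no part of the job. What is shaped like the part that bears cup_centre but red is not meant.

How it is judged:
On the way, in this order (a step that is already met when the one before it is completed fails the run):
1. the lid lies flat on the bench, handle up (height (world z) of lid_handle below 0.047 m and angle between lid_handle's own z axis and vertical below 0.06 rad and linear speed of lid below 0.03 m/s), for 0.2 s.
2. the cup is tilted more than 60 degrees, its mouth's centre over the basket (within 55 mm of its middle) and no more than 45 mm above the tank's rim, with all four bars still in the cup (angle between cup_mouth's own z axis and vertical above 1.047 rad and z of cup_mouth in the frame of tank_rim below 0.045 m and horizontal distance between cup_mouth and tank_rim below 0.055 m and distance between each of bar0, bar1, bar2, bar3 and cup_centre below 0.052 m), for 0.1 s.
At the end, for the whole second after the job is handed in: All four bars rest inside the wire basket, below its top edge; the lid lies flat on the bench, handle up (within 0.06 rad, handle under 47 mm); the cup stands upright and at rest on the bench (within 0.08 rad, centre 36 to 48 mm up) (all of step 1 and x of bar0 in the frame of basket between -0.05 and 0.05 m and y of bar0 in the frame of basket between -0.054 and 0.054 m and z of bar0 in the frame of basket between 0 and 0.034 m and linear speed of each of bar0, bar1, bar2, bar3 below 0.05 m/s and x of bar1 in the frame of basket between -0.05 and 0.05 m and y of bar1 in the frame of basket between -0.054 and 0.054 m and z of bar1 in the frame of basket between 0 and 0.034 m and x of bar2 in the frame of basket between -0.05 and 0.05 m and y of bar2 in the frame of basket between -0.054 and 0.054 m and z of bar2 in the frame of basket between 0 and 0.034 m and x of bar3 in the frame of basket between -0.05 and 0.05 m and y of bar3 in the frame of basket between -0.054 and 0.054 m and z of bar3 in the frame of basket between 0 and 0.034 m and height (world z) of cup_centre between 0.036 and 0.048 m and angle between cup_centre's own z axis and vertical below 0.08 rad and linear speed of cup below 0.03 m/s); the robot touches nothing.
It fails at once if the brown bottle is shifted more than 25 mm or tipped (distance of bottle from where it was at the start of the episode above 0.025 m or angle between bottle's own z axis and vertical above 0.3 rad).
It fails at once if the empty glass beaker is shifted more than 25 mm or tipped (distance of beaker from where it was at the start of the episode above 0.025 m or angle between beaker's own z axis and vertical above 0.3 rad).
It fails at once if the pipette-tip box is shifted more than 25 mm or tipped (distance of tip_box from where it was at the start of the episode above 0.025 m or angle between tip_box's own z axis and vertical above 0.3 rad).
It fails at once if the tube rack is shifted more than 25 mm or tipped (distance of tube_rack from where it was at the start of the episode above 0.025 m or angle between tube_rack's own z axis and vertical above 0.3 rad).
It also fails if it takes over 64 s, if anything falls off the work surface, if the arm or the gripper's body presses on something with over 40 N, if the wrist force passes 120 N, or if a joint passes its speed limit or range.

ROBOT

A 6-joint arm with a two-finger parallel gripper is mounted at the origin on the work surface. World frame = base frame: x ahead of the robot, y to its left, z up, the work surface at z = 0. Lengths are in m, angles in rad, forces in N, time in s.
With the tool pointing down it reaches from about 0.325 to 0.85 m from the base axis. Payload 15.5 kg.
Tool frame: the origin (TCP) lies at the very end of the fingers, on their centre line; the grasp point (between the pads) lies 19 mm behind it; z points along the fingers, y is the line along which they close (so a half turn about z gives the same grasp; the last joint's range is limited). The gripper opens to 91 mm and grips with 3 to 60 N. Pads are 32 mm wide; open, the fingers measure 118 mm over their backs; the gripper's body (76 mm by 178 mm) begins 60 mm behind the grasp point.
Start: joints at [-0.096, 0.494, 1.345, -0, 1.302, -0.096], TCP at [0.625, 0, 0.189] pointing down, gripper open.
Joint ranges: [-2.91, 2.91], [-0.82, 2.16], [0.22, 2.67], [-1.22, 4.37], [0.12, 2.79], [-3.08, 3.08]. Speed limits (rad/s): [1.89, 1.89, 2.57, 3.01, 3.01, 3.01].

INTERFACE

Orientations are given as a unit quaternion [w, x, y, z].
In Python, from rig import ctrl gives the robot as it stands.
- The arm moves only by the shell command python3 -m crank 'ROWS'. ROWS is JSON, one flat list of numbers, 5 for each row, row after row: the finger opening in cm, from 0 to 9.12, then the shift along the tool's x, y, z in cm, then the turn about the tool's z in degrees. In form: [grip, dx, dy, dz, yaw, grip, dx, dy, dz, yaw, ...]. A call has 1 to 12 rows; each row shifts and turns the commanded pose from where the row before left it, along the tool's axes as they then stand; what a row does not reach is not made up. A row lasts 1/12 s, in which the tool goes at most 41.7 mm and 7.16 degrees, less where a joint would pass 70% of its speed; a pose out of reach is approached as far as the arm can. A call with a gripper value outside its range is refused whole. The fingers move at their own pace and stop on an object; the grip force is fixed at half the most. Time passes only in rows, so rows that do not move let the fingers close. It gives the time, the measured TCP pose, the force, the opening and the grip force at its end, in the units of the state.
- ctrl.sense(): the state, without advancing time (a new reading comes with each control period).
- ctrl.snapshot(name): name is "scene" or "side" or "wrist"; returns (picture, depth): 400x640x3 uint8, red, green, blue; 400x640 float32, m along the optical axis (not along the pixel's ray), 0 where there is no reading.
- ctrl.camera_info(name): a dict with "camera_matrix" (3x3 intrinsics, pixels), "rvec" (rotation vector, rad) and "tvec" (3), from world to camera coordinates, as OpenCV has them; the wrist camera has in their place "hand_eye" (4x4, takes a point from camera to tool coordinates, whose origin is the TCP and whose axes are the flange's). Camera axes: x right, y down, z forward; pixel columns grow to the right and rows downward; lengths in m; the calibration is good to about 2 mm. A picture is of the moment at which its call begins: read the wrist's pose just before it. camera_info takes no time and is no camera call.
- ctrl.finish_job(): hands the job in; it is judged then, once.
Trained networks look in the newest picture that a camera, given by its name, has taken for a name from the list of things; names that differ only in an ending like _2 or _b are one class to them, and where a whole thing is asked for, a point or a joint stands for the part that bears it (a point fixed in the world has none). Each returns a list of dicts, best first, with "p" (0 to 1); they miss things now and then, are a little off and sometimes report something else, mostly with a low value. They report only what shows in the picture. A call takes as long as a camera call. They do not tell look-alikes from the thing itself.
- ctrl.search_frame(camera, label): "pixel" ([column, row] in pixels, amid what is visible of it).
The state is a dict: "clock": time; "joints": joint angles; "joint_velocities": joint speeds; "joint_torque": joint torques, N m; "eef_pos": TCP position; "ee_rot": TCP orientation; "wrist_force": force on the tool from outside, world axes, zero at the start; "wrist_torque": the same for the moment, N m; "gripper_width": finger opening in m; "gripper_force": force on a finger pad.
Only numpy, scipy, OpenCV 4.12 (cv2) and the standard library are available. Lean on these libraries where they do the work, as an engineer would, in place of code of your own. Each camera call takes 0.05 s, during which the arm holds its last target. There are 200 camera calls.

## Working session

There is one attempt and no reset: what is moved stays moved. The work goes in short steps, Python scripts to look and compute and a shell command to move; the robot and the scene stay as the last step left them, time stands still between calls to the robot, and variables do not carry over. Pictures are saved under pics/ and viewed, at most 10 in all, crops included, and the job is handed in when it is done.

```bash
mkdir -p pics
cat > h.py <<'E'
from rig import ctrl
import numpy as np, cv2
from scipy.spatial.transform import Rotation as R
def rot(q): return R.from_quat([q[1],q[2],q[3],q[0]]).as_matrix()
def cam(n,s=None):
    c=ctrl.camera_info(n); K=np.array(c["camera_matrix"])
    if "hand_eye" in c:
        T=np.eye(4);T[:3,:3]=rot(s["ee_rot"]);T[:3,3]=s["eef_pos"];return K,T@np.array(c["hand_eye"])
    T=np.eye(4);T[:3,:3]=cv2.Rodrigues(np.array(c["rvec"],float))[0];T[:3,3]=np.ravel(c["tvec"]);return K,np.linalg.inv(T)
def snap(n):
    s=ctrl.sense();im,d=ctrl.snapshot(n);K,T=cam(n,s);return im,d,K,T
def cloud(d,K,T):
    v,u=np.indices(d.shape);P=np.stack([(u-K[0,2])/K[0,0]*d,(v-K[1,2])/K[1,1]*d,d],-1)@T[:3,:3].T+T[:3,3]
    P[d<=0]=np.nan;return P
def save(im,f): cv2.imwrite("pics/"+f,im[...,::-1])
E
python3 - <<'E'
from h import *
s=ctrl.sense();print(s["eef_pos"],s["ee_rot"],s["clock"],s["gripper_width"])
ims=[]
for n in("scene","side"):
    im,d,K,T=snap(n);P=cloud(d,K,T);np.savez("/tmp/"+n,im=im,P=P);save(im,n+"0.png");print(n,T[:3,3].round(2))
    for l in("cleaner","lid","lid_handle","cup_centre","bottle","beaker","tip_box","tube_rack"):
        for r in ctrl.search_frame(n,l)[:3]:
            u,v=map(int,map(round,r["pixel"]));print(l,round(r["p"],2),u,v,P[v,u].round(3),im[v,u])
E
```

```text
[6.24572375e-01 5.69040394e-05 1.88628128e-01] [-4.86560113e-04  7.07110248e-01  7.07103035e-01 -3.98934870e-04] 0.0 0.0913407412641493
scene [1.23 0.36 0.98]
cleaner 0.58 339 236 [0.645 0.073 0.162] [86 92 91]
lid 0.67 345 206 [0.563 0.046 0.168] [15 17 13]
lid_handle 0.8 342 204 [0.558 0.036 0.165] [97 97 94]
lid_handle 0.45 248 204 [ 0.622 -0.195  0.108] [69 41 17]
cup_centre 0.91 281 148 [ 0.366 -0.259  0.074] [79 16 17]
cup_centre 0.61 225 172 [ 0.534 -0.337  0.083] [66 67 67]
bottle 0.71 250 204 [ 0.62  -0.191  0.108] [70 44 24]
beaker 0.56 281 162 [ 0.418 -0.227  0.073] [80 59 57]
tip_box 0.92 451 307 [0.647 0.345 0.08 ] [177 174 170]
tube_rack 0.76 174 196 [ 0.656 -0.422  0.058] [180 177 166]
side [ 0.44 -0.76  0.93]
cleaner 0.66 337 222 [ 0.532 -0.069  0.111] [60 59 54]
cleaner 0.22 342 187 [0.554 0.005 0.165] [80 82 76]
lid 0.8 342 185 [0.555 0.012 0.166] [80 82 75]
lid 0.2 347 333 [ 0.526 -0.339  0.027] [90 91 89]
lid_handle 0.64 338 183 [ 0.54  -0.017  0.203] [16 17 17]
lid_handle 0.37 347 334 [ 0.526 -0.34   0.023] [89 92 89]
cup_centre 0.93 269 310 [ 0.344 -0.26   0.023] [89 10  9]
cup_centre 0.59 348 332 [ 0.528 -0.341  0.036] [90 93 89]
bottle 0.58 369 277 [ 0.589 -0.242  0.106] [79 47 21]
bottle 0.3 341 184 [ 0.548 -0.018  0.199] [37 37 34]
beaker 0.95 307 276 [ 0.443 -0.171  0.022] [112 122 116]
beaker 0.51 337 223 [ 0.533 -0.067  0.104] [100  98  86]
tip_box 0.72 337 153 [0.576 0.302 0.034] [47 47 44]
tip_box 0.43 306 277 [ 0.44  -0.171  0.019] [111 119 113]
tip_box 0.26 368 275 [ 0.586 -0.241  0.112] [95 55 19]
tube_rack 0.56 403 368 [ 0.631 -0.443  0.058] [199 195 176]
```

View pics/scene0.png

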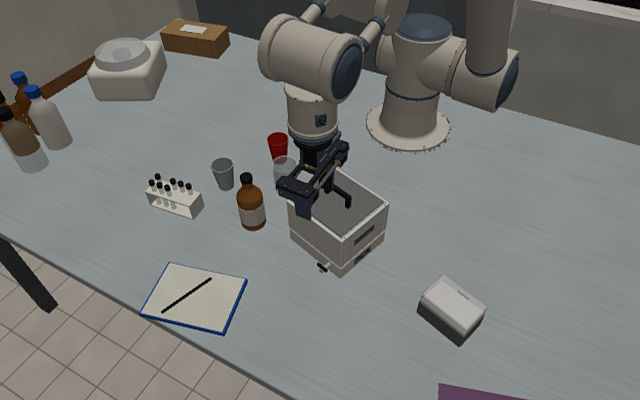

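View pics/side0.png

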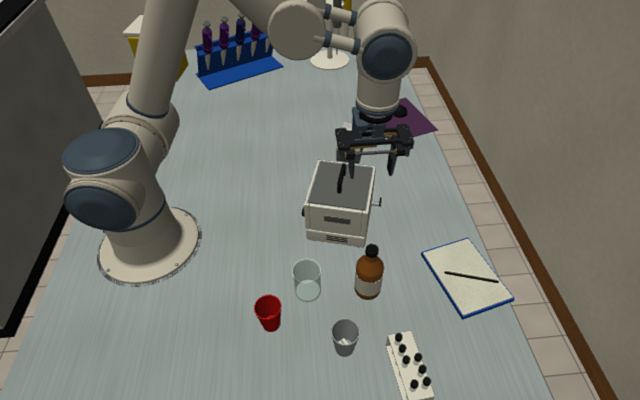

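Run:
```python
from h import *
P=np.concatenate([np.load(f"/tmp/{n}.npz")["P"].reshape(-1,3) for n in("scene","side")])
P=P[~np.isnan(P[:,0])]
def box(z0,z1,c,r,nm):
    m=(P[:,2]>z0)&(P[:,2]<z1)&(np.hypot(P[:,0]-c[0],P[:,1]-c[1])<r);Q=P[m][:,:2].astype(np.float32)
    print(nm,m.sum(),cv2.minAreaRect(Q), np.median(Q,0)); 
box(.160,.172,(.56,.03),.15,"lidplate")
box(.188,.212,(.56,.02),.06,"handle")
box(.07,.095,(.53,-.34),.06,"cup")
box(.078,.088,(.60,.335),.12,"tipbox")
box(.08,.1,(.43,-.19),.06,"beaker")
box(.12,.18,(.6,-.22),.06,"bottle")
box(.07,.095,(.36,-.26),.05,"redcup")
box(.05,.1,(.64,-.43),.12,"rack")
```

```text
lidplate 5144 ((0.5528231859207153, 0.02097821980714798), (0.18352575600147247, 0.1679232120513916), 73.23631286621094) [0.55755806 0.02822686]
handle 262 ((0.5528083443641663, 0.02001543715596199), (0.08248287439346313, 0.014439377933740616), 73.31539154052734) [0.55722344 0.02775195]
cup 475 ((0.5168354511260986, -0.3613830506801605), (0.06510438024997711, 0.06301391124725342), 48.15409851074219) [ 0.51617193 -0.35668078]
tipbox 1805 ((0.6300284266471863, 0.3469918668270111), (0.12311337143182755, 0.08206949383020401), 72.72941589355469) [0.6301374  0.34951997]
beaker 484 ((0.44083401560783386, -0.20063385367393494), (0.07225634157657623, 0.07106103003025055), 34.51879119873047) [ 0.43888992 -0.19988476]
bottle 841 ((0.5964596271514893, -0.21038325130939484), (0.053230226039886475, 0.05445896089076996), 59.62125778198242) [ 0.598157   -0.21357818]
redcup 305 ((0.3515109121799469, -0.27866536378860474), (0.053346842527389526, 0.06305569410324097), 53.86494827270508) [ 0.3569735 -0.2669141]
rack 2881 ((0.6038675904273987, -0.4308367967605591), (0.14476418495178223, 0.16219566762447357), 5.185049533843994) [ 0.64666706 -0.43601087]
```

The scene picture shows the cleaner with its lid near (340,205), the steel cup at (225,172), the red look-alike at (278,147) and the tip box at (451,307). The side picture shows the steel cup at (345,337), the beaker at (307,278), the bottle at (369,272) and the rack at (408,370). I'll start with the lid.

```bash
python3 -m crank '[9.1,0,0,-2,0, 9.1,0,0,-2,0, 9.1,1,-3.6,0,0, 9.1,1,-3.6,0,0, 9.1,0,0,0,5.6, 9.1,0,0,0,5.6, 9.1,0,0,0,5.5, 9.1,0,0,0,0]'
python3 - <<'E'
from h import *
im,d,K,T=snap("wrist");P=cloud(d,K,T).reshape(-1,3)
s=ctrl.sense();print(s["eef_pos"])
m=(P[:,2]>.19)&(P[:,2]<.212)&(np.hypot(P[:,0]-.553,P[:,1]-.02)<.06);print(m.sum(),cv2.minAreaRect(P[m][:,:2].astype(np.float32)),np.nanmedian(P[m],0))
save(im,"w1.png")
E
```

```text
clock: 1.57
eef_pos: [0.5529, 0.0201, 0.2294]
ee_rot: [0.0, 0.804, 0.595, 0.0]
wrist_force: [-0.4, -0.1, -0.4]
gripper_width: 0.091
gripper_force: 0.0
[0.55299699 0.02000616 0.22934131]
1428 ((0.5529384613037109, 0.02011718973517418), (0.07881489396095276, 0.011866447515785694), 73.61290740966797) [0.55399479 0.02371646 0.20326227]
```

```bash
python3 -m crank '[9.1,0,0,2.5,0, 9.1,0,0,2.5,0, 0.5,0,0,0,0, 0.5,0,0,0,0, 0.5,0,0,0,0, 0.5,0,0,0,0, 0.5,0,0,0,0, 0.5,0,0,0,0, 0.5,0,0,-1,0, 0.5,0,0,-2.5,0, 0.5,0,0,-3,0]'
```

```text
clock: 2.53
eef_pos: [0.552, 0.0201, 0.2447]
ee_rot: [-0.001, 0.802, 0.597, -0.001]
wrist_force: [0.9, 0.5, 0.6]
gripper_width: 0.0338
gripper_force: 0.0
```

```bash
python3 -m crank '[4,0,0,0,0, 4,0,0,2.5,0, 4,0,0,3,0, 4,0,0,1,0, 0.5,0,0,0,0, 0.5,0,0,0,0, 0.5,0,0,0,0, 0.5,0,0,0,0, 0.5,0,0,0,0, 0.5,0,0,0,0]'
```

```text
clock: 3.37
eef_pos: [0.5534, 0.02, 0.18]
ee_rot: [0.0, 0.802, 0.597, 0.0]
wrist_force: [1.0, 0.7, 1.0]
gripper_width: 0.0058
gripper_force: 0.0
```

```bash
python3 -m crank '[0.5,0,0,0,0, 0.5,0,0,-1,0, 0.5,0,0,-2,0, 0.5,0,0,-2,0]'
```

```text
clock: 3.7
eef_pos: [0.5526, 0.02, 0.2302]
ee_rot: [-0.0, 0.802, 0.597, -0.0]
wrist_force: [0.1, 0.2, -1.0]
gripper_width: 0.0052
gripper_force: 0.0
```

Run:
```python
from h import *
a,_,_,_=snap("side");b,d,K,T=snap("wrist")
save(np.vstack([cv2.resize(a[100:280,220:460],(640,480))[:300],b[:300]]),"miss.png")
```

```text
(no output)
```

View pics/miss.png

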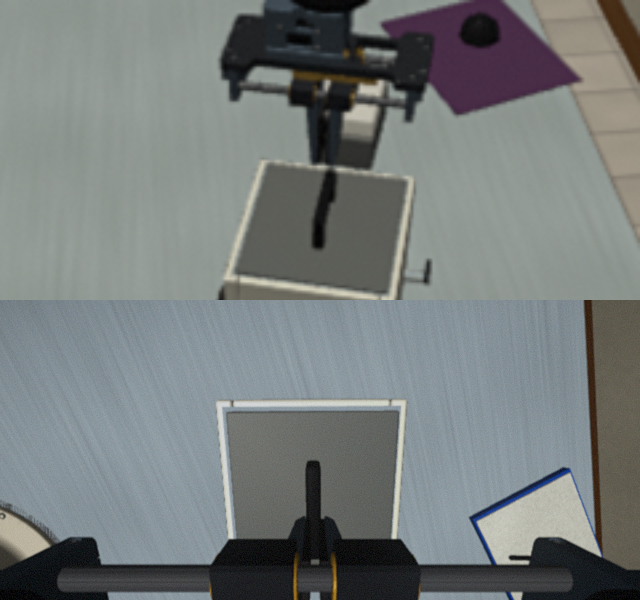

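```bash
python3 -m crank '[5,0,0,0,0, 5,0,0,0,0, 5,0,0,0,0, 5,0,0,0,0, 5,0,0,0,0, 5,0,0,0,0, 5,0,0,2,0, 5,0,0,2,0, 5,0,0,1,0, 5,0,0,0,0]'
python3 - <<'E'
from h import *
a,_,_,_=snap("side");b,d,K,T=snap("wrist")
save(np.vstack([cv2.resize(a[120:240,280:440],(640,480))[50:350],b[100:]]),"down.png")
E
```

```text
clock: 4.63
eef_pos: [0.5516, 0.0201, 0.1772]
ee_rot: [-0.001, 0.802, 0.597, -0.001]
wrist_force: [-0.2, -0.3, -0.3]
gripper_width: 0.0502
gripper_force: 0.0
```

View pics/down.png

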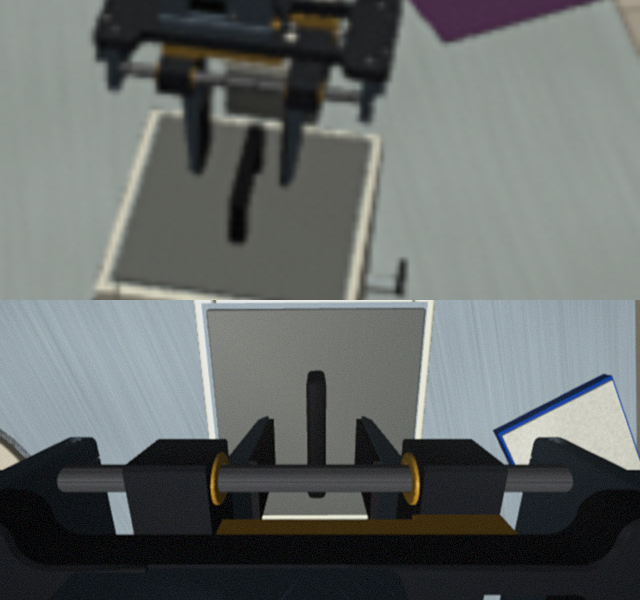

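The fingers straddle the handle, which is at (316,430) in the wrist crop. I'll close and check the opening.

```bash
python3 -m crank '[0,0,0,0,0, 0,0,0,0,0, 0,0,0,0,0, 0,0,0,0,0, 0,0,0,0,0, 0,0,0,0,0]'; python3 -m crank '[0,0,0,0,0, 0,0,0,0,0, 0,0,0,-0.5,0, 0,0,0,-1,0]'
python3 - <<'E'
from h import *
a,_,_,_=snap("side");b,d,K,T=snap("wrist")
save(np.vstack([cv2.resize(a[120:240,280:440],(640,480))[50:350],b[100:]]),"closed.png")
E
```

```text
clock: 5.23
eef_pos: [0.5531, 0.02, 0.1794]
ee_rot: [0.0, 0.802, 0.597, 0.0]
wrist_force: [-0.1, 0.0, 0.2]
gripper_width: 0.0131
gripper_force: 0.0
clock: 5.57
eef_pos: [0.5523, 0.0201, 0.1938]
ee_rot: [-0.001, 0.802, 0.597, -0.001]
wrist_force: [-0.2, -0.5, -0.3]
gripper_width: 0.0005
gripper_force: 0.0
```

View pics/closed.png

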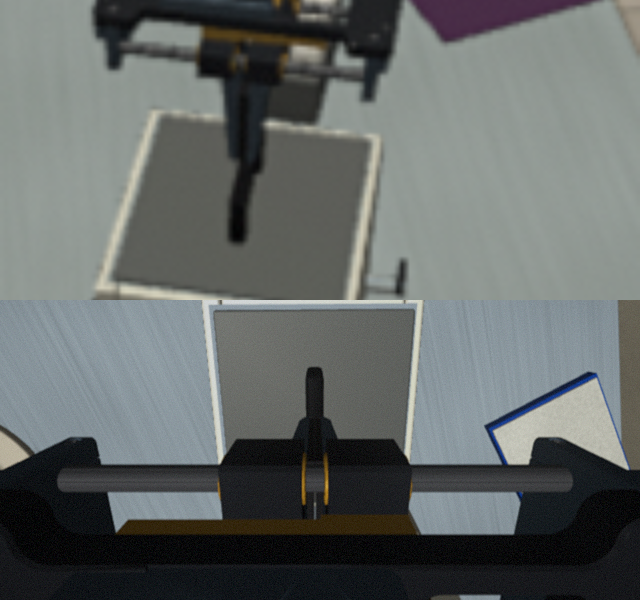

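Run:
```python
from h import *
s=ctrl.sense();e=s["eef_pos"];A=rot(s["ee_rot"])
for n in("side","scene"):
    im,d,K,T=snap(n);P=cloud(d,K,T)
    Q=(P-e)@A   # tool coords
    m=(abs(Q[...,0])<.05)&(abs(Q[...,1])<.05)&(P[...,2]>.172)&(P[...,2]<.30)
    print(n)
    for z in np.arange(.172,.30,.008):
        k=m&(P[...,2]>=z)&(P[...,2]<z+.008)
        if k.sum()>3:print(round(z,3),k.sum(),"x",(1e3*np.percentile(Q[k][:,0],[3,97])).round(),"y",(1e3*np.percentile(Q[k][:,1],[3,97])).round())
```

```text
side
0.172 16 x [-41.  31.] y [-5.  5.]
0.18 12 x [-40.   8.] y [-6.  5.]
0.188 16 x [-40.  18.] y [-6.  6.]
0.196 35 x [-40.  19.] y [-5.  6.]
0.204 32 x [-38.   2.] y [-4.  5.]
0.22 9 x [-15. -10.] y [-5.  5.]
0.228 21 x [-18.  -3.] y [-7. 10.]
0.236 18 x [-18.   9.] y [-9. 11.]
0.244 24 x [-18.   2.] y [-10.  11.]
0.252 23 x [-18.  -3.] y [-10.  12.]
0.26 25 x [-17.  -8.] y [-10.  12.]
0.268 37 x [-18.  -5.] y [-13.  13.]
0.276 27 x [-19.   3.] y [-11.  13.]
0.284 13 x [-19.  18.] y [-12.  11.]
scene
0.172 31 x [-38.  39.] y [-4.  5.]
0.18 25 x [-39.  41.] y [-4.  5.]
0.188 32 x [-34.  40.] y [-5.  5.]
0.196 106 x [-32.  39.] y [-8.  5.]
0.204 66 x [-34.  35.] y [-4.  5.]
0.22 22 x [-13.  17.] y [-7.  8.]
0.228 38 x [-15.  18.] y [-8. 10.]
0.236 42 x [-12.  19.] y [-8. 10.]
0.244 36 x [-11.  19.] y [-9. 11.]
0.252 40 x [-8. 19.] y [-10.  12.]
0.26 37 x [-13.  18.] y [-12.  12.]
0.268 32 x [-11.  19.] y [-11.  13.]
0.276 18 x [-10.  19.] y [ 5. 13.]
0.292 8 x [-15.  11.] y [22. 25.]
```

Depth shows the visible fingertips at z≈0.221 while the reported TCP is 0.194, so the fingers close above the bar. I'll open, measure that offset and go deeper.

```bash
cat > tip.py <<'E'
from h import *
s=ctrl.sense();e=s["eef_pos"];A=rot(s["ee_rot"]);print("eef",e.round(4) if hasattr(e,'round') else e,s["gripper_width"])
for n in("side","scene"):
    im,d,K,T=snap(n);P=cloud(d,K,T);Q=(P-e)@A
    m=(abs(Q[...,0])<.022)&(abs(Q[...,1])<.07)&(abs(Q[...,1])>.012)&(Q[...,2]<.03)&(Q[...,2]>-.08)&(P[...,2]>.172)
    if m.sum()>5:print(n,m.sum(),"lowest finger z",np.percentile(P[m][:,2],[0,2,5,10]).round(4),"toolz",Q[m][:,2].max().round(4))
E
python3 -m crank '[4,0,0,-1,0, 4,0,0,0,0, 4,0,0,0,0, 4,0,0,0,0, 4,0,0,0,0, 4,0,0,0,0, 4,0,0,0,0]'; python3 tip.py
```

```text
clock: 6.35
eef_pos: [0.5529, 0.02, 0.204]
ee_rot: [-0.0, 0.802, 0.597, -0.0]
wrist_force: [-0.6, 0.3, -0.0]
gripper_width: 0.0397
gripper_force: 0.0
eef [0.5529 0.02   0.204 ] 0.039737102049320315
side 193 lowest finger z [0.2291 0.231  0.2337 0.2367] toolz -0.0251
scene 351 lowest finger z [0.2289 0.231  0.2329 0.2352] toolz -0.0249
```

The true tips lie 25 mm behind the reported TCP, so the grasp point is at eef z + 44 mm. I'll plan with that from here.

```bash
python3 -m crank '[4,0,0,2,0, 4,0,0,2,0, 4,0,0,1,0, 0,0,0,0,0, 0,0,0,0,0, 0,0,0,0,0, 0,0,0,0,0, 0,0,0,0,0, 0,0,0,0,0, 0,0,0,0,0]'
```

```text
clock: 7.28
eef_pos: [0.5536, 0.02, 0.1551]
ee_rot: [0.001, 0.802, 0.597, 0.001]
wrist_force: [-0.7, -0.3, 7.4]
gripper_width: 0.0119
gripper_force: 30.0
```

```bash
python3 -m crank '[0,0,0,-1.5,0, 0,0,0,-2.5,0, 0,0,0,-2,0, 0,2.2,-2.2,0,0, 0,2.2,-2.2,0,0, 0,2.2,-2.2,0,0, 0,2.2,-2.2,0,0, 0,2.2,-2.2,0,0, 0,2.2,-2.2,0,0, 0,2.2,-2.2,0,0, 0,2.2,-2.2,0,0, 0,2.5,-2.3,0,0]'
```

```text
clock: 8.28
eef_pos: [0.4192, 0.2706, 0.2145]
ee_rot: [0.0, 0.802, 0.597, 0.0]
wrist_force: [1.1, 0.8, -2.2]
gripper_width: 0.012
gripper_force: 30.0
```

```bash
python3 -m crank '[0,0,0,3.5,0, 0,0,0,3.5,0, 0,0,0,3.5,0, 0,0,0,3.5,0, 0,0,0,3.5,0, 0,0,0,2.5,0, 0,0,0,1,0, 0,0,0,0.4,0, 0,0,0,0,0]'
```

```text
clock: 9.03
eef_pos: [0.4201, 0.2697, 0.0004]
ee_rot: [-0.0, 0.802, 0.597, -0.0]
wrist_force: [0.2, -0.2, -2.3]
gripper_width: 0.0116
gripper_force: 30.0
```

```bash
python3 -m crank '[0,0,0,0.2,0, 0,0,0,0,0]';  python3 -m crank '[0,0,0,0.1,0, 4,0,0,0,0, 4,0,0,0,0, 4,0,0,0,0, 4,0,0,0,0, 4,0,0,0,0, 4,0,0,-2,0, 6,0,0,-3.5,0, 6,0,0,-4,0, 6,0,0,-4,0, 6,0,0,-4,0, 6,0,0,-4,0]'
```

```text
clock: 9.2
eef_pos: [0.4212, 0.2702, -0.0007]
ee_rot: [0.0, 0.802, 0.597, 0.001]
wrist_force: [0.4, 0.4, -0.8]
gripper_width: 0.0118
gripper_force: 30.0
clock: 10.2
eef_pos: [0.4196, 0.2694, 0.2144]
ee_rot: [-0.0, 0.802, 0.597, -0.0]
wrist_force: [1.2, 1.0, -0.7]
gripper_width: 0.0599
gripper_force: 0.0
```

```bash
python3 -m crank '[6,-2.9,1.36,0,0, 6,-2.9,1.36,0,0, 6,-2.9,1.36,0,0, 6,-2.9,1.36,0,0, 6,-2.9,1.36,0,0, 6,-2.9,1.36,0,0, 6,-2.9,1.36,0,0, 6,-2.9,1.36,0,0, 6,-2.9,1.36,0,0, 6,-2.9,1.36,0,0, 6,-2.9,1.36,0,0, 6,-2.9,1.36,0,0]'; python3 -m crank '[9.1,-2.9,1.36,0,0, 9.1,-2.9,1.36,0,0, 9.1,-2.9,1.36,0,0, 9.1,-2.9,1.36,0,0, 9.1,-2.9,1.36,0,0, 9.1,-2.9,1.36,0,0, 9.1,-2.9,1.36,0,0, 9.1,-2,1,0,0, 9.1,0,0,0,0]'
python3 - <<'E'
from h import *
def rim(n):
    im,d,K,T=snap(n);P=cloud(d,K,T)
    Q=P.reshape(-1,3);Q=Q[~np.isnan(Q[:,0])]
    r=np.hypot(Q[:,0]-.517,Q[:,1]+.361)
    m=(Q[:,2]>.078)&(Q[:,2]<.09)&(r<.05);print(n,m.sum(),cv2.minEnclosingCircle(Q[m][:,:2].astype(np.float32)) if m.sum()>5 else "")
    q=Q[(Q[:,2]>.04)&(Q[:,2]<.11)&(r>.045)&(r<.14)]
    if len(q):
        rr=np.hypot(q[:,0]-.517,q[:,1]+.361);i=rr.argsort()[:200:20];print(np.c_[q[i],rr[i]].round(3))
    return im
rim("side");rim("scene");save(rim("wrist"),"cupw.png")
import subprocess
E
```

```text
clock: 11.2
eef_pos: [0.4763, -0.1121, 0.2122]
ee_rot: [-0.0, 0.802, 0.597, -0.0]
wrist_force: [0.8, 0.7, -0.4]
gripper_width: 0.0596
gripper_force: 0.0
clock: 11.95
eef_pos: [0.5133, -0.3585, 0.2117]
ee_rot: [0.001, 0.803, 0.596, -0.0]
wrist_force: [-0.3, -0.1, -0.6]
gripper_width: 0.0912
gripper_force: 0.0
side 173 ((0.517601728439331, -0.3608548045158386), 0.032512739300727844)
[[ 0.614 -0.365  0.043  0.097]
 [ 0.619 -0.366  0.058  0.102]
 [ 0.62  -0.386  0.056  0.106]
 [ 0.623 -0.384  0.091  0.108]
 [ 0.624 -0.388  0.094  0.11 ]
 [ 0.625 -0.389  0.063  0.112]
 [ 0.619 -0.411  0.058  0.113]
 [ 0.627 -0.393  0.091  0.115]
 [ 0.631 -0.387  0.091  0.117]
 [ 0.632 -0.391  0.095  0.119]]
scene 124 ((0.5159521102905273, -0.36195191740989685), 0.034022342413663864)
[[ 0.611 -0.368  0.047  0.094]
 [ 0.62  -0.365  0.045  0.103]
 [ 0.625 -0.374  0.06   0.109]
 [ 0.628 -0.381  0.067  0.112]
 [ 0.623 -0.405  0.055  0.115]
 [ 0.623 -0.411  0.06   0.117]
 [ 0.635 -0.37   0.056  0.119]
 [ 0.637 -0.363  0.053  0.12 ]
 [ 0.635 -0.389  0.078  0.121]
 [ 0.64  -0.361  0.049  0.123]]
wrist 526 ((0.5163773894309998, -0.3621490001678467), 0.03188405930995941)
[[ 0.612 -0.368  0.051  0.096]
 [ 0.615 -0.367  0.054  0.098]
 [ 0.615 -0.379  0.057  0.099]
 [ 0.616 -0.379  0.057  0.1  ]
 [ 0.617 -0.376  0.058  0.101]
 [ 0.618 -0.38   0.058  0.103]
 [ 0.62  -0.371  0.057  0.103]
 [ 0.621 -0.367  0.057  0.104]
 [ 0.617 -0.394  0.055  0.105]
 [ 0.622 -0.371  0.057  0.106]]
```

View pics/cupw.png

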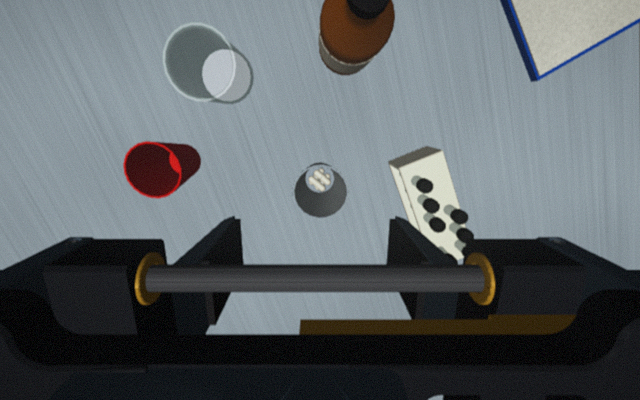

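The wrist picture shows the cup at (320,190) with the white bars inside; the bottle (355,40), beaker (200,65) and rack (430,200) are clear of the fingers. I'll grip close under the mouth so the cup can pivot between the pads.

```bash
python3 -m crank '[9.1,-0.2,0.37,0,0, 9.1,0,0,3.5,0, 9.1,0,0,3.5,0, 9.1,0,0,3.5,0, 9.1,0,0,3,0, 9.1,0,0,2.5,0, 9.1,0,0,1.5,0, 9.1,0,0,0,0]'; python3 -m crank '[4,0,0,0,0, 4,0,0,0,0, 4,0,0,0,0, 4,0,0,0,0, 4,0,0,0,0, 4,0,0,0,0, 4,0,0,0,0]'
```

```text
clock: 12.77
eef_pos: [0.5148, -0.3552, 0.0342]
ee_rot: [-0.003, 0.802, 0.597, -0.001]
wrist_force: [-0.9, -0.0, -1.3]
gripper_width: 0.0914
gripper_force: 0.0
clock: 13.35
eef_pos: [0.517, -0.3579, 0.0383]
ee_rot: [0.001, 0.802, 0.597, 0.0]
wrist_force: [0.9, 0.8, 8.2]
gripper_width: 0.0624
gripper_force: 30.0
```

```bash
python3 -m crank '[4,0,0,-1,0, 4,0,0,-2.5,0, 4,0,0,-3,0, 4,0,0,-3,0, 4,0,0,-3,0, 4,0,-2.5,-0.5,0, 4,0,-2.9,0,0, 4,1,-2,0,0, 4,2.5,0,0,0, 4,3,0,0,0, 4,3,0,0,0, 4,3,0,0,0]'; python3 -m crank '[4,3,0,0,0, 4,3,0,0,0, 4,2.5,0,0,0, 4,1.5,0,0,0, 4,0,0,0,0, 4,0,0,0,0]'
cat > look.py <<'E'
from h import *
import sys
s=ctrl.sense();e=np.array(s["eef_pos"]);c=np.array([.553,.02,.16]);C=np.array([[.958,.286,0],[-.286,.958,0],[0,0,1]])
p=(e-c)@C;print("x' y' h_pivot mm",(1e3*(p+[0,0,.044])).round(1))
a,_,_,_=snap("side");b,_,_,_=snap("scene");w,_,_,_=snap("wrist")
f=np.vstack([np.hstack([cv2.resize(a[130:250,270:430],(400,300)),cv2.resize(b[130:250,260:420],(400,300))]),np.hstack([cv2.resize(w[:300],(400,188)),np.zeros((188,400,3),np.uint8)])])
save(f,sys.argv[1])
E
python3 look.py hang.png
```

```text
clock: 14.35
eef_pos: [0.481, -0.2152, 0.168]
ee_rot: [0.0, 0.803, 0.597, 0.0]
wrist_force: [0.4, 1.0, -1.9]
gripper_width: 0.0622
gripper_force: 30.0
clock: 14.85
eef_pos: [0.5099, -0.12, 0.1677]
ee_rot: [0.0, 0.802, 0.598, -0.0]
wrist_force: [-0.6, -0.3, -0.6]
gripper_width: 0.0624
gripper_force: 30.0
x' y' h_pivot mm [  -1.3 -146.5   51.7]
```

View pics/hang.png

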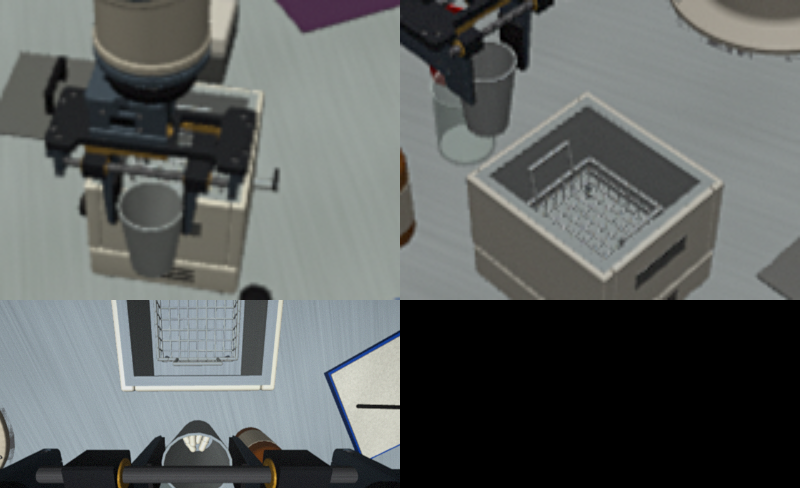

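The side crop shows the cup hanging upright at (150,230) just outside the −y wall. The wrist crop shows the bars inside it and the open basket ahead. I'll lower it a little and push inward so the wall edge starts tilting it.

```bash
python3 -m crank '[4,0,0,1.4,0, 4,1.5,0,0,0, 4,1.2,0,0,0, 4,0.8,0,0,0, 4,0.7,0,0,0, 4,0,0,0,0]'
python3 - <<'E'
from h import *
s=ctrl.sense();print(s["wrist_torque"])
im,d,K,T=snap("side");P=cloud(d,K,T).reshape(-1,3)
E
```

```text
clock: 15.5
eef_pos: [0.5226, -0.0799, 0.1538]
ee_rot: [0.001, 0.802, 0.597, 0.0]
wrist_force: [0.3, -3.3, -2.4]
gripper_width: 0.0626
gripper_force: 30.0
[-0.64424787  0.02160085  0.00686827]
```

```bash
python3 -m crank '[4,1,0,0,0, 4,1,0,0,0, 4,1,0,0,0, 4,1,0,0,0, 4,0.6,0,0,0, 4,0,0,0,0]'; python3 look.py tilt1.png
```

```text
clock: 16.05
eef_pos: [0.5356, -0.0351, 0.1535]
ee_rot: [-0.0, 0.802, 0.597, 0.0]
wrist_force: [-0.9, 2.4, 8.7]
gripper_width: 0.0622
gripper_force: 30.0
x' y' h_pivot mm [ -0.9 -57.8  37.5]
```

View pics/tilt1.png

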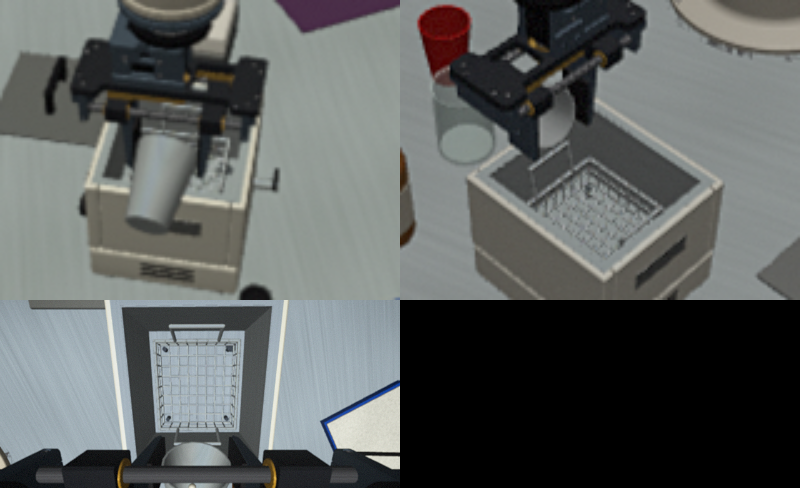

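The cup is tilted and resting on the wall edge, with its side at (165,180) in the side crop. The basket is still empty in the wrist crop. Moving in a bit and measuring the tilt from depth.

```bash
cat > tilt.py <<'E'
from h import *
s=ctrl.sense();e=np.array(s["eef_pos"]);c=np.array([.553,.02,.16]);C=np.array([[.958,.286,0],[-.286,.958,0],[0,0,1]])
p=(e-c)@C+[0,0,.044];print("pivot x' y' h",(1e3*p).round(1))
im,d,K,T=snap("side");P=(cloud(d,K,T).reshape(-1,3)-c)@C*1e3
m=(abs(P[:,0]-p[0]*1e3)<8)&(P[:,1]<p[1]*1e3-15)&(P[:,1]>p[1]*1e3-115)&(P[:,2]>3)&(P[:,2]<90)
Q=P[m][:,1:];Q=Q[Q[:,0].argsort()]
for y0 in range(int(Q[0,0]),int(Q[-1,0])+1,8):
    k=Q[(Q[:,0]>=y0)&(Q[:,0]<y0+8)]
    if len(k)>1:print(y0,len(k),"h %.0f..%.0f"%(k[:,1].min(),k[:,1].max()))
E
python3 -m crank '[4,0.5,0,0,0, 4,0.5,0,0,0, 4,0,0,0,0, 4,0,0,0,0]'; python3 tilt.py
```

```text
clock: 16.53
eef_pos: [0.5383, -0.0259, 0.1534]
ee_rot: [-0.0, 0.802, 0.597, 0.0]
wrist_force: [-0.5, 2.0, 6.4]
gripper_width: 0.0622
gripper_force: 30.0
pivot x' y' h [ -1.  -48.2  37.4]
-138 41 h 7..39
-130 35 h 3..44
-122 22 h 38..49
-114 21 h 43..50
-106 23 h 47..54
-98 21 h 50..59
-90 26 h 52..62
-82 17 h 56..65
-74 23 h 61..70
-66 7 h 66..69
```

```bash
python3 -m crank '[4,0.5,0,0.2,0, 4,0.5,0,0.2,0, 4,0,0,0,0, 4,0,0,0,0, 4,0,0,0,0]'; python3 tilt.py
```

```text
clock: 17.0
eef_pos: [0.541, -0.0164, 0.1492]
ee_rot: [-0.0, 0.802, 0.597, 0.0]
wrist_force: [-0.4, 4.7, 4.6]
gripper_width: 0.0621
gripper_force: 30.0
pivot x' y' h [ -1.  -38.3  33.2]
-128 65 h 6..46
-120 26 h 6..48
-112 19 h 40..52
-104 20 h 43..52
-96 20 h 47..54
-88 19 h 51..57
-80 22 h 51..62
-72 19 h 54..62
-64 19 h 58..65
-56 6 h 62..64
```

```bash
python3 -m crank '[4,0.1,0,0.3,0, 4,0.1,0,0.3,0, 4,0.1,0,0.3,0, 4,0.1,0,0.3,0, 4,0.1,0,0.3,0, 4,0.1,0,0.3,0, 4,0.1,0,0.3,0, 4,0,0,0.3,0, 4,0,0,0,0]'; python3 tilt.py
```

```text
clock: 17.8
eef_pos: [0.5445, -0.0089, 0.1255]
ee_rot: [0.0, 0.802, 0.597, 0.002]
wrist_force: [5.5, 12.1, 7.8]
gripper_width: 0.0615
gripper_force: 30.1
pivot x' y' h [  0.1 -30.1   9.5]
-114 41 h 31..60
-106 37 h 35..64
-98 20 h 49..64
-90 13 h 3..63
-82 14 h 4..60
-74 12 h 50..56
-66 28 h 49..89
-58 14 h 46..87
-50 4 h 46..49
```

```bash
python3 -m crank '[4,0,0,0,0, 4,0,0,0,0, 4,0,0,0,0]'
cat > bars.py <<'E'
from h import *
import sys
c=np.array([.553,.02,.078]);C=np.array([[.958,.286,0],[-.286,.958,0],[0,0,1]])
for n in("wrist","scene"):
    im,d,K,T=snap(n);P=(cloud(d,K,T)-c)@C*1e3
    for r in ctrl.search_frame(n,"bar0")[:7]:
        u,v=map(int,map(round,r["pixel"]));print(n,round(r["p"],2),u,v,P[v,u].round())
    if n=="wrist":w=im
    else: b=im
if len(sys.argv)>1: save(np.hstack([cv2.resize(w,(480,300)),cv2.resize(b[130:250,260:388],(320,300))]),sys.argv[1])
E
python3 bars.py bars.png
```

```text
clock: 18.1
eef_pos: [0.5444, -0.0091, 0.1258]
ee_rot: [0.0, 0.802, 0.597, 0.002]
wrist_force: [5.9, 10.5, 8.1]
gripper_width: 0.0619
gripper_force: 30.1
wrist 0.91 317 164 [2. 9. 8.]
wrist 0.88 328 140 [10. 29. 14.]
wrist 0.8 337 126 [17. 39.  8.]
wrist 0.66 342 116 [21. 46.  9.]
```

View pics/bars.png

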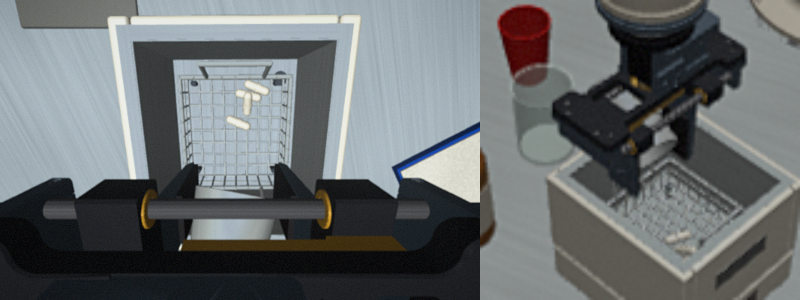

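All four bars lie in the basket, at about (245,100) in the wrist half. I'll back the cup out and see whether it swings back upright.

```bash
python3 -m crank '[4,0,0,-1,0, 4,0,0,-3,0, 4,0,0,-4,0, 4,0,0,-4,0, 4,0,0,0,0, 4,-3,0,0,0, 4,-3,0,0,0, 4,-3,0,0,0, 4,-3,0,0,0, 4,0,0,0,0]'; sed -i 's/P\[:,2\]>3)&(P\[:,2\]<90/P[:,2]>p[2]*1e3-95)\&(P[:,2]<p[2]*1e3+50/' tilt.py; sed -i 's/p\[1\]\*1e3-15)/p[1]*1e3+15)/' tilt.py; python3 tilt.py
```

```text
clock: 19.13
eef_pos: [0.507, -0.1291, 0.2452]
ee_rot: [0.0, 0.803, 0.596, -0.001]
wrist_force: [0.8, -0.3, -0.0]
gripper_width: 0.062
gripper_force: 29.9
pivot x' y' h [  -1.4 -156.   129.2]
-242 65 h 144..171
-234 48 h 139..179
-226 25 h 168..178
-218 22 h 165..176
-210 21 h 168..175
-202 17 h 167..173
-194 18 h 165..171
-186 19 h 165..170
-178 15 h 164..168
-170 16 h 162..165
-162 13 h 160..162
-154 13 h 158..162
-146 3 h 157..158
```

The cup stays at ~110° by pad friction. I'll lay it on the free bench on the +y side of the cleaner, regrip it, and push its foot against the wall edge to right it.

```bash
python3 -m crank '[4,2,0,0,0, 4,3.5,0,0,0, 4,3.5,0,0,0, 4,3.5,0,0,0, 4,3.5,0,0,0, 4,3.5,0,0,0, 4,3.5,0,0,0, 4,3.5,0,0,0, 4,3.5,0,0,0, 4,3.5,0,0,0, 4,2,0,0,0, 4,0,0,0,0]'; python3 -m crank '[4,0,0,3,0, 4,0,0,3.5,0, 4,0,0,3.5,0, 4,0,0,3.5,0, 4,0,0,3.5,0, 4,0,0,3.5,0, 4,0,0,2.5,0, 4,0,0,1.3,0, 4,0,0,0,0]'; python3 tilt.py
```

```text
clock: 20.18
eef_pos: [0.6105, 0.2197, 0.2445]
ee_rot: [-0.001, 0.801, 0.598, 0.0]
wrist_force: [-0.5, 0.5, -2.0]
gripper_width: 0.0625
gripper_force: 29.9
clock: 20.93
eef_pos: [0.6084, 0.2145, -0.0005]
ee_rot: [-0.001, 0.802, 0.597, -0.002]
wrist_force: [-0.7, 0.3, -0.9]
gripper_width: 0.0621
gripper_force: 29.9
pivot x' y' h [  -2.6  202.2 -116.5]
184 6 h -83..-78
192 7 h -84..-82
200 5 h -85..-84
208 4 h -90..-87
```

```bash
python3 -m crank '[4,0,0,0.4,0, 4,0,0,0.4,0, 4,0,0,0,0]'; python3 -m crank '[7.6,0,0,0,0, 7.6,0,0,0,0, 7.6,0,0,0,0, 7.6,0,0,0,0, 7.6,0,0,0,0]'
cat > cup.py <<'E'
from h import *
s=ctrl.sense();e=np.array(s["eef_pos"]);c=np.array([.553,.02,0]);C=np.array([[.958,.286,0],[-.286,.958,0],[0,0,1]])
p=(e-c)@C+[0,0,.044];print("pivot x' y' z",(1e3*p).round(1))
for n in ("scene","wrist"):
    im,d,K,T=snap(n);P=(cloud(d,K,T).reshape(-1,3)-c)@C*1e3;g=im.reshape(-1,3).astype(int)
    m=(abs(P[:,0])<60)&(P[:,1]>97)&(P[:,1]<265)&(P[:,2]>3)&(P[:,2]<75)
    Q=P[m];print(n,m.sum())
    for y0 in range(95,265,10):
        k=Q[(Q[:,1]>=y0)&(Q[:,1]<y0+10)]
        if len(k)>3:print(y0,len(k),"x",np.percentile(k[:,0],[2,98]).round(),"z",np.percentile(k[:,2],[2,98]).round())
E
python3 cup.py
```

```text
clock: 21.23
eef_pos: [0.611, 0.2149, -0.0051]
ee_rot: [0.0, 0.802, 0.597, 0.001]
wrist_force: [0.7, 0.1, -1.1]
gripper_width: 0.0618
gripper_force: 29.9
clock: 21.65
eef_pos: [0.6106, 0.2147, -0.0056]
ee_rot: [0.0, 0.802, 0.597, 0.0]
wrist_force: [0.9, 0.6, 0.0]
gripper_width: 0.0762
gripper_force: 0.0
pivot x' y' z [ -0.5 203.   38.4]
scene 413
95 4 x [-46.  44.] z [3. 4.]
105 23 x [-17.  41.] z [ 3. 46.]
115 56 x [-48.  23.] z [ 3. 48.]
125 35 x [-24.  56.] z [ 3. 52.]
135 11 x [-51.  43.] z [ 3. 51.]
145 4 x [-24.  53.] z [ 3. 47.]
155 24 x [-21.  42.] z [ 4. 60.]
165 22 x [-44.   0.] z [21. 60.]
175 28 x [-21.  39.] z [ 4. 62.]
185 31 x [-26.  49.] z [ 4. 64.]
195 39 x [-41.  51.] z [ 4. 49.]
205 45 x [-42.  48.] z [ 3. 74.]
215 53 x [-55.  47.] z [ 3. 55.]
225 11 x [-57.  48.] z [3. 6.]
235 11 x [-24.  58.] z [3. 5.]
245 8 x [-39.  51.] z [3. 5.]
255 8 x [11. 54.] z [3. 5.]
wrist 8792
155 25 x [-27.  25.] z [ 7. 41.]
165 249 x [-27.  26.] z [37. 54.]
175 1346 x [-25.  25.] z [ 3. 60.]
185 2685 x [-41.  38.] z [ 3. 74.]
195 1426 x [-42.  40.] z [ 3. 75.]
205 658 x [-39.  38.] z [20. 65.]
215 2403 x [-50.  48.] z [21. 74.]
```

```bash
python3 -m crank '[7.6,-0.9,0,0.2,0, 7.6,-0.9,0,0.2,0, 4,0,0,0,0, 4,0,0,0,0, 4,0,0,0,0, 4,0,0,0,0, 4,0,0,0,0, 4,0,0,0,0]'; python3 -m crank '[4,0,0,-1,0, 4,0,0,-3,0, 4,0,0,-3.5,0, 4,0,0,-3.5,0, 4,0,0,-3,0, 4,0,0,-0.7,0, 4,0,0,0,0]'
cat > prof.py <<'E'
from h import *
s=ctrl.sense();e=np.array(s["eef_pos"]);c=np.array([.553,.02,.16]);C=np.array([[.958,.286,0],[-.286,.958,0],[0,0,1]])
p=((e-c)@C+[0,0,.044])*1e3;print("grasp x' y' h",p.round(1))
for n in ("scene",):
    im,d,K,T=snap(n);P=(cloud(d,K,T).reshape(-1,3)-c)@C*1e3
    m=(abs(P[:,0]-p[0])<35)&(P[:,1]>p[1]-100)&(P[:,1]<p[1]+60)&(P[:,2]>max(p[2]-100,-157))&(P[:,2]<p[2]+45)&((P[:,2]>3)|(P[:,1]>93))
    Q=P[m];print(n,m.sum())
    for z0 in range(-160,100,10):
        k=Q[(Q[:,2]>=z0)&(Q[:,2]<z0+10)]
        if len(k)>3:print("h",z0,len(k),"x",np.percentile(k[:,0],[2,98]).round(),"y",np.percentile(k[:,1],[2,98]).round())
E
python3 prof.py
```

```text
clock: 22.42
eef_pos: [0.6053, 0.1976, -0.0098]
ee_rot: [0.0, 0.802, 0.597, 0.0]
wrist_force: [1.2, -1.3, -0.4]
gripper_width: 0.0628
gripper_force: 30.0
clock: 23.0
eef_pos: [0.6068, 0.1979, 0.1405]
ee_rot: [0.001, 0.802, 0.597, 0.002]
wrist_force: [0.9, 0.7, -1.8]
gripper_width: 0.0626
gripper_force: 30.0
grasp x' y' h [  0.6 185.8  24.5]
scene 315
h -50 7 x [ 2. 32.] y [93. 94.]
h -40 8 x [ 3. 33.] y [93. 94.]
h -10 114 x [-20.  15.] y [179. 204.]
h 0 52 x [-34.  32.] y [ 91. 204.]
h 10 31 x [-34.  35.] y [190. 203.]
h 20 22 x [-34.  35.] y [154. 203.]
h 30 30 x [-34.   4.] y [142. 203.]
h 40 32 x [-34.  34.] y [161. 203.]
h 50 11 x [-34.  36.] y [187. 203.]
```

```bash
python3 -m crank '[4,-1,0,0,0, 4,-0.8,0,0,0, 4,-0.8,0,0,0, 4,-0.7,0,0,0, 4,0,0,0,0]'; python3 prof.py
```

```text
clock: 23.47
eef_pos: [0.5956, 0.1683, 0.1373]
ee_rot: [-0.002, 0.803, 0.597, 0.002]
wrist_force: [-1.3, 29.5, 7.3]
gripper_width: 0.0622
gripper_force: 28.5
grasp x' y' h [ -1.6 154.3  21.3]
scene 419
h -40 6 x [ 3. 33.] y [93. 94.]
h -20 14 x [-16.  14.] y [109. 178.]
h -10 163 x [-24.  14.] y [151. 179.]
h 0 64 x [-32.  29.] y [155. 179.]
h 10 42 x [-33.  30.] y [155. 177.]
h 20 27 x [-35.  31.] y [141. 177.]
h 30 41 x [-35.  28.] y [120. 175.]
h 40 35 x [-36.  31.] y [149. 174.]
h 50 19 x [-36.  18.] y [153. 172.]
```

The foot push slipped the cup in the pads instead of rotating it. I'll set it down again, regrip nearer the middle, and use the −y wall under the mouth lip, which gives a longer lever.

```bash
python3 -m crank '[4,1.5,0,-0.5,0, 4,2.5,0,0,0, 4,0,0,3,0, 4,0,0,3.5,0, 4,0,0,3.5,0, 4,0,0,3,0, 4,0,0,1,0, 4,0,0,0,0]'; python3 prof.py
```

```text
clock: 24.18
eef_pos: [0.6049, 0.2029, -0.0008]
ee_rot: [-0.001, 0.802, 0.597, -0.003]
wrist_force: [-0.8, -0.6, -0.3]
gripper_width: 0.0621
gripper_force: 29.5
grasp x' y' h [  -2.6  190.1 -116.8]
scene 358
h -160 44 x [-31.  32.] y [ 94. 249.]
h -150 99 x [-25.  14.] y [195. 215.]
h -140 37 x [-31.  26.] y [195. 214.]
h -130 40 x [-34.  29.] y [ 93. 214.]
h -120 24 x [-35.  30.] y [ 94. 213.]
h -110 48 x [-37.  32.] y [136. 210.]
h -100 42 x [-34.   0.] y [157. 210.]
h -90 16 x [-37.  15.] y [ 93. 202.]
h -80 8 x [-37.  23.] y [ 93. 204.]
```

```bash
python3 -m crank '[4,0,0,0.5,0, 7.6,0,0,0,0, 7.6,0,0,0,0, 7.6,0,0,0,0, 7.6,0,0,0,0, 7.6,0,0,0.3,0]'; python3 prof.py
```

```text
clock: 24.73
eef_pos: [0.608, 0.2043, -0.0048]
ee_rot: [0.0, 0.802, 0.597, 0.001]
wrist_force: [0.3, -0.5, 0.1]
gripper_width: 0.0759
gripper_force: 0.0
grasp x' y' h [  -0.   192.3 -120.8]
scene 369
h -160 115 x [-27.  33.] y [ 96. 248.]
h -150 49 x [-29.  22.] y [201. 222.]
h -140 32 x [-31.  30.] y [205. 221.]
h -130 31 x [-31.  31.] y [ 93. 219.]
h -120 64 x [-25.  30.] y [ 93. 215.]
h -110 58 x [-23.   1.] y [145. 218.]
h -100 20 x [-12.   8.] y [197. 216.]
```

```bash
python3 -m crank '[7.6,-1.2,0.1,0.3,0, 7.6,-1.1,0,0.3,0, 7.6,0,0,0,0, 2,0,0,0,0, 2,0,0,0,0, 2,0,0,0,0, 2,0,0,0,0, 2,0,0,0,0, 2,0,0,0,0, 2,0,0,0,0, 2,0,0,0,0]'; python3 -m crank '[2,0,0,-1,0, 2,0,0,-3,0, 2,0,0,-3.5,0, 2,0,0,-3.5,0, 2,0,0,-3.5,0, 2,0,0,-3.5,0, 2,0,0,0,0]'; python3 prof.py
```

```text
clock: 25.7
eef_pos: [0.6017, 0.1821, -0.0117]
ee_rot: [-0.0, 0.802, 0.597, 0.0]
wrist_force: [-1.9, 2.0, 1.8]
gripper_width: 0.0559
gripper_force: 29.4
clock: 26.28
eef_pos: [0.605, 0.1825, 0.176]
ee_rot: [0.002, 0.802, 0.597, 0.005]
wrist_force: [0.9, 1.1, 1.5]
gripper_width: 0.0553
gripper_force: 29.4
grasp x' y' h [  3.3 170.6  60. ]
scene 838
h -40 9 x [-23.  30.] y [93. 94.]
h -30 5 x [-14.  26.] y [93. 94.]
h 0 5 x [ 4. 33.] y [78. 85.]
h 20 25 x [-6. 10.] y [198. 222.]
h 30 168 x [-18.  25.] y [196. 223.]
h 40 92 x [-25.  38.] y [162. 222.]
h 50 72 x [-26.  38.] y [159. 221.]
h 60 87 x [-29.  37.] y [177. 221.]
h 70 118 x [-29.  34.] y [161. 216.]
h 80 218 x [-28.  33.] y [168. 216.]
h 90 30 x [-31.  36.] y [171. 218.]
```

```bash
python3 -m crank '[2,-2,0,0,0, 2,-3,0,0,0, 2,-3,0,0,0, 2,-3,0,0,0, 2,-3,0,0,0, 2,-3,0,0,0, 2,-3,0,0,0, 2,-3,0,0,0, 2,-3,0,0,0, 2,-2.5,0,0,0, 2,-1.5,0,0,0, 2,0,0,0,0]'; sed -i 's/("scene",)/("side",)/' prof.py; python3 prof.py
```

```text
clock: 27.33
eef_pos: [0.5141, -0.1079, 0.1676]
ee_rot: [-0.0, 0.803, 0.596, -0.001]
wrist_force: [-0.2, 0.0, -1.2]
gripper_width: 0.0551
gripper_force: 29.4
grasp x' y' h [  -0.7 -133.7   51.6]
side 803
h 20 20 x [-20.  10.] y [-168. -164.]
h 30 44 x [-32.  32.] y [-170. -148.]
h 40 85 x [-33.  32.] y [-171. -134.]
h 50 134 x [-34.  32.] y [-171. -125.]
h 60 279 x [-31.  31.] y [-171. -113.]
h 70 189 x [-33.  29.] y [-151.  -93.]
h 80 38 x [-35.  33.] y [-151. -103.]
h 90 14 x [-34.  33.] y [-151. -118.]
```

```bash
python3 -m crank '[2,1,0,0,0, 2,0,0,1,0, 2,0,0,1,0, 2,0,0,0.6,0, 2,0,0,0.6,0, 2,0,0,0.6,0, 2,0,0,0.4,0, 2,0,0,0,0]'; python3 prof.py
```

```text
clock: 28.05
eef_pos: [0.5192, -0.0991, 0.1267]
ee_rot: [0.003, 0.802, 0.597, -0.001]
wrist_force: [-9.8, -29.1, 28.8]
gripper_width: 0.0577
gripper_force: 32.0
grasp x' y' h [   1.7 -123.8   10.7]
side 622
h 0 85 x [-30.  35.] y [-163. -126.]
h 10 136 x [-29.  34.] y [-155. -120.]
h 20 133 x [-31.  33.] y [-145. -113.]
h 30 130 x [-32.  34.] y [-139. -115.]
h 40 91 x [-33.  33.] y [-139. -102.]
h 50 47 x [-31.  35.] y [-141. -105.]
```

```bash
sed -i 's/(P\[:,1\]>93)/(abs(P[:,1])>93)/' prof.py; python3 -m crank '[2,-0.3,0,0,0, 2,0,0,0,0]'; python3 prof.py
```

```text
clock: 28.27
eef_pos: [0.5183, -0.1, 0.1263]
ee_rot: [0.002, 0.802, 0.597, 0.0]
wrist_force: [-2.7, -14.3, 16.3]
gripper_width: 0.0576
gripper_force: 30.6
grasp x' y' h [   1.1 -124.8   10.3]
side 770
h -90 13 x [-33. -19.] y [-224. -212.]
h -80 14 x [-33. -18.] y [-224. -212.]
h -70 22 x [-33. -16.] y [-224. -209.]
h -20 10 x [-14.  22.] y [-161. -144.]
h -10 82 x [-31.  33.] y [-167. -134.]
h 0 126 x [-31.  31.] y [-162. -123.]
h 10 118 x [-33.  33.] y [-154. -126.]
h 20 134 x [-32.  34.] y [-147. -117.]
h 30 125 x [-31.  33.] y [-141. -116.]
h 40 82 x [-33.  35.] y [-142. -104.]
h 50 44 x [-31.  27.] y [-138. -106.]
```

```bash
python3 -m crank '[2,-0.2,0,0.5,0, 2,-0.2,0,0.5,0, 2,-0.1,0,0.5,0, 2,0,0,0.5,0, 2,0,0,0.5,0, 2,0,0,0.5,0, 2,0,0,0,0]'; python3 prof.py
```

```text
clock: 28.9
eef_pos: [0.5166, -0.1074, 0.0962]
ee_rot: [0.003, 0.802, 0.597, -0.001]
wrist_force: [-9.4, -38.2, 19.5]
gripper_width: 0.0608
gripper_force: 33.4
grasp x' y' h [   1.6 -132.4  -19.8]
side 638
h -120 4 x [-32. -23.] y [-219. -212.]
h -110 9 x [-31. -19.] y [-224. -214.]
h -100 13 x [-31. -18.] y [-224. -214.]
h -90 13 x [-32. -18.] y [-225. -214.]
h -80 14 x [-33. -18.] y [-226. -213.]
h -70 27 x [-32. -11.] y [-232. -211.]
h -60 33 x [-17.  21.] y [-142. -123.]
h -50 35 x [-19.  22.] y [-143. -126.]
h -40 60 x [-32.  36.] y [-149.  -95.]
h -30 73 x [-32.  36.] y [-148.  -95.]
h -20 69 x [-33.  35.] y [-149.  -93.]
h -10 94 x [-30.  35.] y [-148.  -93.]
h 0 90 x [-32.  35.] y [-148.  -95.]
h 10 75 x [-32.  34.] y [-149. -108.]
h 20 29 x [-32.  22.] y [-148. -108.]
```

```bash
python3 -m crank '[2,-0.5,0,0,0, 2,-0.5,0,0,0, 2,0,-1.5,0,0, 2,0,-1.7,0,0, 2,0,0,0,0]'; python3 prof.py
```

```text
clock: 29.37
eef_pos: [0.4789, -0.1022, 0.095]
ee_rot: [-0.002, 0.802, 0.597, -0.001]
wrist_force: [0.8, -0.2, -2.1]
gripper_width: 0.0607
gripper_force: 29.2
grasp x' y' h [ -36.  -138.3  -21. ]
side 883
h -130 5 x [-68. -43.] y [-225. -211.]
h -120 43 x [-70. -23.] y [-228. -211.]
h -110 45 x [-70. -22.] y [-226. -211.]
h -100 45 x [-70. -18.] y [-225. -210.]
h -90 49 x [-71. -18.] y [-231. -211.]
h -80 53 x [-70. -14.] y [-232. -211.]
h -70 87 x [-70. -11.] y [-234. -141.]
h -60 33 x [-55. -16.] y [-148. -131.]
h -50 37 x [-57. -15.] y [-149. -132.]
h -40 60 x [-68.  -2.] y [-153. -102.]
h -30 62 x [-70.  -5.] y [-155. -104.]
h -20 91 x [-69.  -4.] y [-154.  -98.]
h -10 97 x [-69.  -4.] y [-154.  -98.]
h 0 72 x [-69.  -4.] y [-155. -106.]
h 10 70 x [-70.  -7.] y [-155. -119.]
h 20 34 x [-70. -14.] y [-156.  -99.]
```

```bash
python3 -m crank '[2,0,0,2,0, 2,0,0,3,0, 2,0,0,2,0, 2,0,0,1,0, 2,0,0,0.4,0, 2,0,0,0,0]'; python3 -m crank '[2,0,0,0.3,0, 2,0,0,0.3,0, 2,0,0,0,0]'
```

```text
clock: 29.92
eef_pos: [0.4825, -0.1038, 0.0116]
ee_rot: [-0.001, 0.802, 0.597, -0.0]
wrist_force: [-0.6, -0.7, -0.6]
gripper_width: 0.0604
gripper_force: 29.2
clock: 30.17
eef_pos: [0.4829, -0.1041, 0.0065]
ee_rot: [0.0, 0.802, 0.597, 0.0]
wrist_force: [0.5, 0.5, -2.3]
gripper_width: 0.0605
gripper_force: 29.2
```

```bash
python3 -m crank '[2,0,0,0.3,0, 2,0,0,0.2,0, 2,0,0,0,0]'; python3 prof.py|tail -11
```

```text
clock: 30.42
eef_pos: [0.4824, -0.104, 0.0011]
ee_rot: [-0.0, 0.802, 0.597, -0.0]
wrist_force: [-0.1, 1.1, -1.7]
gripper_width: 0.0603
gripper_force: 29.2
grasp x' y' h [ -32.1 -138.9 -114.9]
side 840
h -160 78 x [-62.   1.] y [-232. -137.]
h -150 54 x [-63. -13.] y [-220. -135.]
h -140 82 x [-65.   0.] y [-221. -103.]
h -130 83 x [-67.  -1.] y [-222. -109.]
h -120 117 x [-66.   1.] y [-220. -100.]
h -110 115 x [-66.  -1.] y [-220. -101.]
h -100 105 x [-65.   1.] y [-222. -111.]
h -90 97 x [-65.  -1.] y [-227. -118.]
h -80 109 x [-67. -10.] y [-222. -100.]
```

```bash
python3 -m crank '[2,0,0,0.3,0, 2,0,0,0,0]'; python3 -m crank '[2,0,0,0.3,0, 2,0,0,0,0]'
```

```text
clock: 30.63
eef_pos: [0.4824, -0.1041, -0.0017]
ee_rot: [0.0, 0.802, 0.597, -0.0]
wrist_force: [-1.8, -2.0, 10.1]
gripper_width: 0.0604
gripper_force: 28.8
clock: 30.8
eef_pos: [0.4824, -0.1043, -0.0042]
ee_rot: [0.0, 0.802, 0.597, 0.0]
wrist_force: [-6.3, -2.5, 22.4]
gripper_width: 0.0601
gripper_force: 28.5
```

```bash
python3 -m crank '[2,0,0,-0.4,0, 7.8,0,0,0,0, 7.8,0,0,0,0, 7.8,0,0,0,0, 7.8,0,0,0,0, 7.8,0,0,0,0]'
python3 - <<'E'
from h import *
c=np.array([.553,.02,0]);C=np.array([[.958,.286,0],[-.286,.958,0],[0,0,1]])
im,d,K,T=snap("wrist");P=(cloud(d,K,T).reshape(-1,3)-c)@C*1e3
m=(abs(P[:,0]+32)<40)&(abs(P[:,1]+139)<45)&(P[:,2]>60)&(P[:,2]<100);print(m.sum(),np.percentile(P[m],[2,50,98],axis=0).round())
E
```

```text
clock: 31.3
eef_pos: [0.4824, -0.1039, -0.001]
ee_rot: [-0.0, 0.802, 0.597, -0.0]
wrist_force: [-0.0, 0.2, -0.3]
gripper_width: 0.0779
gripper_force: 0.0
889 [[ -72. -156.   71.]
 [ -38. -152.   78.]
 [   7. -146.   85.]]
```

Opened; now I'll rise straight up and inspect everything.

```bash
python3 -m crank '[7.8,0,0,-1,0, 7.8,0,0,-2,0, 7.8,0,0,-3,0, 7.8,0,0,-3.5,0, 7.8,0,0,-4,0, 7.8,0,0,-4,0, 7.8,0,0,-4,0, 7.8,0,0,-4,0, 7.8,-3,0,-1,0, 7.8,-3,0,0,0, 7.8,0,0,0,0]'
python3 - <<'E'
from h import *
c=np.array([.553,.02,0]);C=np.array([[.958,.286,0],[-.286,.958,0],[0,0,1]])
w=None
for n in("side","scene","wrist"):
    im,d,K,T=snap(n);P=(cloud(d,K,T).reshape(-1,3)-c)@C*1e3
    m=(abs(P[:,0]+32)<45)&(abs(P[:,1]+139)<45)&(P[:,2]>78)&(P[:,2]<95);Q=P[m]
    if len(Q)>20:
        A=np.c_[Q[:,:2],np.ones(len(Q))];k=np.linalg.lstsq(A,Q[:,2],rcond=None)[0]
        print(n,len(Q),cv2.minEnclosingCircle(Q[:,:2].astype(np.float32)),"rim z",np.percentile(Q[:,2],[50,98]).round(1),"slope",k[:2].round(3))
    l=(np.hypot(P[:,0]+199,P[:,1]-201)<45)&(P[:,2]>25)&(P[:,2]<80)
    if l.sum():print(" lid handle top",np.percentile(P[l][:,2],[50,98]).round(1),P[l][:,:2].mean(0).round())
    save(im,n+"_f.png") if n!="scene" else None
    if n=="side":a=im
    elif n=="wrist":w=im
    else:b=im
    for r in ctrl.search_frame(n,"bar0")[:5]:
        u,v=map(int,map(round,r["pixel"]));print(n,round(r["p"],2),(P.reshape(400,640,3)[v,u]-[0,0,78]).round())
save(np.vstack([np.hstack([cv2.resize(a[80:],(400,200)),cv2.resize(b[80:],(400,200))]),np.hstack([cv2.resize(a[150:330,230:450],(400,327)),cv2.resize(w,(400,327))])]),"final.png")
E
```

```text
clock: 32.27
eef_pos: [0.4645, -0.1649, 0.2661]
ee_rot: [0.002, 0.803, 0.596, 0.0]
wrist_force: [-0.4, 1.3, -1.2]
gripper_width: 0.0779
gripper_force: 0.0
side 124 ((-32.95648193359375, -126.76285552978516), 32.58353042602539) rim z [83.7 88. ] slope [-0.001 -0.01 ]
side 0.65 [ -33. -104.  -34.]
scene 35 ((-36.821502685546875, -148.33644104003906), 23.46139144897461) rim z [83.4 89.8] slope [ 0.048 -0.013]
 lid handle top [45.7 51. ] [-196.  204.]
scene 0.75 [-198.  203.  -70.]
scene 0.38 [ -35. -154.    5.]
wrist 454 ((-33.895263671875, -127.67908477783203), 31.83160400390625) rim z [84.2 86. ] slope [0.001 0.002]
```

View pics/final.png

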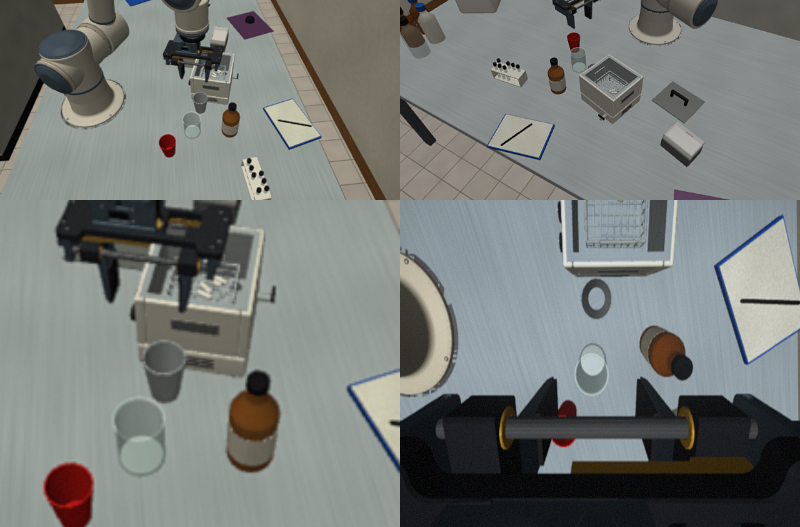

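The final picture shows the cup upright and empty at (165,370) with a level rim, the lid flat with its handle up at (678,98), and the bars in the basket at (212,288). The bystanders are all in place, so I'm handing in.

```bash
python3 -c "
from rig import ctrl
print(ctrl.finish_job())"
```

```text
the job is handed in; nothing more can be done
None
```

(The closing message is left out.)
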